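Slide the gauge blade into the bench shear up to its hidden stop

TASK

On the jeweller's bench, slide the flat gauge blade along the bench top, without lifting it, narrow tongue first into the slot of the bench shear until it meets the hidden back stop inside, and push on just until the stop has clearly given way by a few millimetres, to about the middle of its 12 mm travel. Push gently: never drive the stop to the end of its travel. Leave the blade lying there, and do not disturb the other things on the bench.

Things in the scene. Friction and masses are not known exactly. Their poses are not given: they have to be found in the camera images.
- blade: flat aluminium blade on the bench, 150 long, 84 wide, 6 mm thick, about 0.22 kg, too wide to grasp: push its edges. Origin under its middle, 75 mm from each end; x points to the tongue (its last 18 mm, 60 mm wide), y across, z up. Dark round mark near the square rear end. It starts with the tip 7 to 14 cm short of the slot, up to 3 cm aside, turned up to 0.4 rad from the slot's line.
- blade_tip (a point): middle of the end face of the tongue, 75 mm ahead of the blade's origin, 3 mm above its underside
- shear: green bench shear, fixed; origin at bench height in the middle of the slot's mouth; x points into the slot, y across, z up. Body x 0 to 150 mm, 156 mm wide, 56 mm high; beyond x = 110 mm a beam and lever rise to 230 mm high, back to x = 305 mm. Slot 88 mm wide, 16 mm high, the bench its floor. Two guide lips 12 mm high, in front of the mouth, widen it to 120 mm at x = -30 mm.
- slot_mouth (a point): middle of the slot's mouth, 3 mm above the bench. Inside the slot, out of sight, is the back stop: its face lies somewhere from 50 to 100 mm beyond the mouth, different each time
- stop_nose (a joint): how far the hidden back stop has been pushed in, m: 0 untouched, 0.012 at the end. It resists with a steady drag of about 6 N all the way (the blade alone takes about 1 to 4 N to slide), then is solid; it does not spring back. About mid-travel is wanted.
- bench_block: loose steel block 64 x 64 x 22 mm, bystander; origin under its centre
- solder_board: loose white soldering board 130 x 100 x 25 mm on four feet, bystander; origin under its centre
- capsule_tin: loose closed tin, 48 mm diameter, 16 mm high, bystander; origin under its centre
- capsule_tin_2: loose closed tin, 38 mm diameter, 14 mm high, bystander; origin under its centre
- hammer: loose hammer, 200 mm long, lying, bystander; origin at its middle
- jar: loose jar, 52 mm diameter, 60 mm high, bystander; origin under its centre
- bench_pin: loose wooden block 90 x 55 x 20 mm, bystander; origin under its centre
Not all that is in view belongs to the job. Of the things shaped like the blade, the aluminium one is meant.

How it is judged:
On the way:
1. the blade's tongue is at least 15 mm inside the slot, in line with it, and the stop still untouched (angle between the x axis of blade and the x axis of shear, either way round below 0.08 rad and y of blade_tip in the frame of shear between -0.006 and 0.006 m and x of blade_tip in the frame of shear above 0.015 m and value of joint stop_nose below 0.0015 m), for 0.1 s.
At the end, for the whole second after the job is handed in: the blade lies still and flat on the bench, tongue first in the slot (within 6 mm of its centre line, 0.08 rad), and has pushed the hidden stop in by 2 to 10 mm of its 12 mm (angle between the x axis of blade and the x axis of shear, either way round below 0.08 rad and y of blade_tip in the frame of shear between -0.006 and 0.006 m and value of joint stop_nose between 0.002 and 0.01 m and x of blade_tip in the frame of shear above 0.045 m and linear speed of blade below 0.01 m/s and height (world z) of blade below 0.006 m); the robot touches nothing.
It fails at once if the stop is driven to the end of its travel (beyond 11 mm) (value of joint stop_nose above 0.011 m).
It fails at once if the blade is lifted off the bench (more than 25 mm) (height (world z) of blade above 0.025 m).
It fails at once if a bystander is moved by more than 25 mm (distance of any of bench_block, solder_board, capsule_tin, capsule_tin_2, hammer, jar, bench_pin from where it was at the start of the episode above 0.025 m).
It also fails if it takes over 72 s, if anything falls off the work surface, if the arm or the gripper's body presses on something with over 40 N, if the wrist force passes 120 N, or if a joint passes its speed limit or range.

ROBOT

A 6-joint arm with a two-finger parallel gripper is mounted at the origin on the work surface. World frame = base frame: x ahead of the robot, y to its left, z up, the work surface at z = 0. Lengths are in m, angles in rad, forces in N, time in s.
With the tool pointing down it reaches from about 0.225 to 0.875 m from the base axis. Payload 3.4 kg.
Tool frame: the origin (TCP) lies at the very end of the fingers, on their centre line; the grasp point (between the pads) lies 19 mm behind it; z points along the fingers, y is the line along which they close (so a half turn about z gives the same grasp; the last joint's range is limited). The gripper opens to 85 mm and grips with 20 to 120 N. Pads are 22 mm wide; open, the fingers measure 114 mm over their backs; the gripper's body (76 mm by 85 mm) begins 54 mm behind the grasp point. The pads swing forward as they close: fully open they stand 13 mm farther back than shut.
Start: joints at [-1.319, 0.276, 1.505, -0, 1.361, -0.121], TCP at [0.209, -0.536, 0.231] pointing down, gripper open.
Joint ranges: [-2.89, 2.89], [-0.75, 2.08], [0.22, 2.7], [-1.18, 4.32], [0.11, 2.71], [-2.7, 2.7]. Speed limits (rad/s): [2.57, 2.57, 3.14, 3.14, 3.14, 3.14].

INTERFACE

Orientations are given as a unit quaternion [w, x, y, z].
In Python, from rig import get_state, optics, sign_off gives the robot as it stands.
- The arm moves only by the tool send_rows, never from a script. Its argument "increments" is a list of rows, each an object with "gripper": the gripper's target within -1 to 1 (shut at 1, half-way at 0, fully open at -1); "linear": the shift along the world's x, y, z in m, a list of three; "delta_rot": the turn, a rotation vector about the world's x, y, z in rad, a list of three. In form: [{"gripper": gripper, "linear": [dx, dy, dz], "delta_rot": [rx, ry, rz]}, ...]. A call has 1 to 8 rows; each row is the pose to reach, as a shift and turn from the pose commanded when the call began; what a row does not reach only later rows make up. A row lasts 1/10 s, in which the tool goes at most 50 mm and 8.59 degrees, less where a joint would pass 70% of its speed; a pose out of reach is approached as far as the arm can. A call with a gripper value outside its range is refused whole. The fingers move at their own pace and stop on an object; "newtons" is the grip in N (left out, the last holds). Time passes only in rows, so rows that repeat a pose let the fingers close. It gives the time, the measured TCP pose, the force, the opening and the grip force at its end, in the units of the state.
- get_state(): the state, without advancing time (a new reading comes with each control period).
- optics.get_image(name): name is "scene" or "side" or "wrist"; returns a dict with "pixels" (420x560x3 uint8, blue, green, red), "K" (3x3 intrinsics, pixels), "rvec" (rotation vector, rad) and "tvec" (3), from world to camera coordinates, as OpenCV has them; the wrist camera has in their place "T_tool_cam" (4x4, takes a point from camera to tool coordinates, whose origin is the TCP and whose axes are the flange's). Camera axes: x right, y down, z forward; pixel columns grow to the right and rows downward; lengths in m; the calibration is good to about 2 mm. A picture is of the moment at which its call begins: read the wrist's pose just before it. There is no depth.
- sign_off(): hands the job in; it is judged then, once.
The state is a dict: "clock": time; "qpos": joint angles; "qd": joint speeds; "effort": joint torques, N m; "position": TCP position; "ee_rot": TCP orientation; "contact_force": force on the tool from outside, world axes, zero at the start; "moment": the same for the moment, N m; "width": finger opening in m; "gripper_force": force on a finger pad.
Only numpy, scipy, OpenCV 4.12 (cv2) and the standard library are available. Lean on these libraries where they do the work, as an engineer would, in place of code of your own. Each camera call takes 0.05 s, during which the arm holds its last target. There are 200 camera calls.

## Working session

There is one attempt and no reset: what is moved stays moved. The work goes in short steps, Python scripts to look and compute and a tool call to move; the robot and the scene stay as the last step left them, time stands still between calls to the robot, and variables do not carry over. Pictures are saved under pics/ and viewed, at most 13 in all, crops included, and the job is handed in when it is done.

Besides the shell and the picture viewer there is one more tool, called after "Request:" as name(argument=value, ...), one argument or row to a line, values as JSON. send_rows: Moves the arm, as the interface text tells. Its arguments: {"type":"object","properties":{"increments":{"type":"array"},"newtons":{"type":"number"}},"required":["increments"]}

```bash
mkdir -p pics; cat > h.py <<'E'
import numpy as np, cv2
from rig import get_state, optics, sign_off
def shot(n, f):
    im=optics.get_image(n); cv2.imwrite(f'pics/{f}.png',im['pixels'])
    np.savez(f'pics/{f}.npz',**{k:np.array(v) for k,v in im.items()}); return im
def ray(im,uv,z):
    "pixels -> world points on plane z (fixed cameras)"
    uv=np.array(uv,float).reshape(-1,1,2)
    R=cv2.Rodrigues(np.array(im['rvec'],float))[0]; t=np.array(im['tvec'],float).ravel()
    n=cv2.undistortPoints(uv,np.array(im['K'],float),None).reshape(-1,2)
    d=np.c_[n,np.ones(len(n))]@R; c=-R.T@t
    return c+d*((z-c[2])/d[:,2])[:,None]
def load(f): return dict(np.load(f'pics/{f}.npz'))
E
python3 - <<'E'
from h import *
a=shot('scene','s0');b=shot('side','d0')
for i in(a,b):
    R=cv2.Rodrigues(np.array(i['rvec'],float))[0];print(-R.T@np.array(i['tvec']).ravel(),R[2])
print(get_state())
E
```

```text
[ 1.41958786 -0.58614414  0.85553433] [-0.67741367  0.41619945 -0.60653832]
[-0.48535743  0.04640465  0.92196107] [ 0.74786489 -0.05874157 -0.66124696]
{'clock': 0.1, 'qpos': array([-1.31899052e+00,  2.76530466e-01,  1.50600310e+00, -1.31570126e-05,
        1.36073028e+00, -1.20985320e-01]), 'qd': array([-0.00186414, -0.0016306 , -0.00406984, -0.00192082,  0.00019471,
        0.0001937 ]), 'effort': array([ 1.20722314e-03, -4.17698872e+01, -2.46405691e+01, -1.80397928e-04,
        5.79116429e-03, -3.50813394e-06]), 'position': array([ 0.20930228, -0.53503797,  0.23052833]), 'ee_rot': array([-8.33386674e-04,  9.82677986e-01,  1.85319392e-01, -6.10364306e-05]), 'contact_force': array([-0.454072  ,  0.27682304, -0.5954059 ]), 'moment': array([-0.03454019, -0.03423807,  0.01130281]), 'gripper_force': 0.0, 'width': 0.08550149374521868}
```

View pics/s0.png

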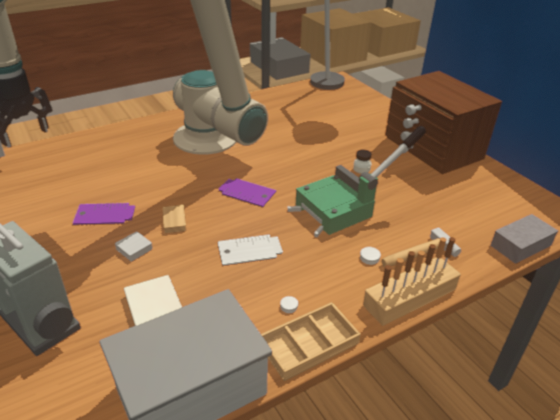

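View pics/d0.png

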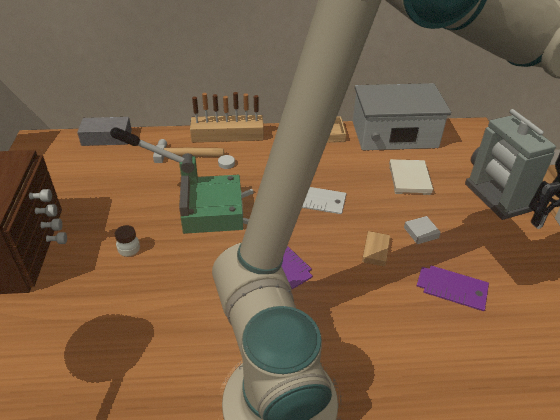

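Scene view: three blade-shaped things, two purple at (105,213) and (248,192), and one silvery one at (250,250). The silvery one is aluminium with a dark mark at the left end (228,250). The green shear is at (335,200), with its lips at (295,209) and (320,230). I'll confirm in one crop.

```bash
python3 - <<'E'
from h import *
a=load('s0');p=a['pixels']
c=p[165:275,205:395]; cv2.imwrite('pics/c0.png',cv2.resize(c,(760,440),interpolation=cv2.INTER_CUBIC))
hsv=cv2.cvtColor(p,cv2.COLOR_BGR2HSV)
m=((hsv[...,1]<70)&(hsv[...,2]>130)).astype(np.uint8); m[:225]=0;m[275:]=0;m[:,:212]=0;m[:,290:]=0
m=cv2.morphologyEx(m,cv2.MORPH_CLOSE,np.ones((5,5)))
ct=max(cv2.findContours(m,0,2)[0],key=cv2.contourArea)
w=ray(a,ct.reshape(-1,2),.006)[:,:2]
r=cv2.minAreaRect((w*1000).astype(np.float32));print(r,cv2.boxPoints(r))
ap=cv2.approxPolyDP(ct,2.5,True).reshape(-1,2);print(np.c_[ap,ray(a,ap,.006)[:,:2]*1000].round(1))
g=cv2.inRange(hsv,(45,60,30),(85,255,255));g[:, :280]=0;g[:,390:]=0;g[:160]=0;g[240:]=0
ct=max(cv2.findContours(g,0,2)[0],key=cv2.contourArea)
ap=cv2.approxPolyDP(ct,3,True).reshape(-1,2);print(np.c_[ap,ray(a,ap,.056)[:,:2]*1000,ray(a,ap,0)[:,:2]*1000].round(1))
E
```

```text
((567.3631591796875, -138.34817504882812), (151.85877990722656, 90.22378540039062), 72.70266723632812) [[ 501.71533 -197.43048]
 [ 587.85876 -224.25676]
 [ 633.011    -79.26587]
 [ 546.86755  -52.43959]]
[[ 282.   250.   611.7  -72.7]
 [ 277.   237.   563.   -58.2]
 [ 269.   235.   546.2  -71.9]
 [ 218.   242.   507.3 -196.9]
 [ 223.   264.   585.6 -221.1]
 [ 275.   257.   625.2 -100.7]]
[[297.  188.  463.   63.  396.1 108.5]
 [320.  216.  596.   47.4 538.3  91.8]
 [324.  214.  594.1  61.  536.3 106.3]
 [330.  220.  621.7  60.  565.8 105.3]
 [331.  230.  655.2  39.3 601.7  83.1]
 [370.  215.  654.7 161.  601.1 213.3]
 [374.  189.  568.8 243.9 509.2 302.1]
 [369.  190.  565.9 228.9 506.1 286. ]
 [368.  181.  530.1 254.2 467.8 313. ]
 [362.  177.  506.  252.  442.  310.7]
 [358.  192.  558.9 196.9 498.6 251.7]
 [333.  176.  462.3 183.4 395.2 237.3]
 [309.  184.  462.8 102.2 395.8 150.4]
 [307.  190.  484.2  81.6 418.6 128.4]]
```

View pics/c0.png

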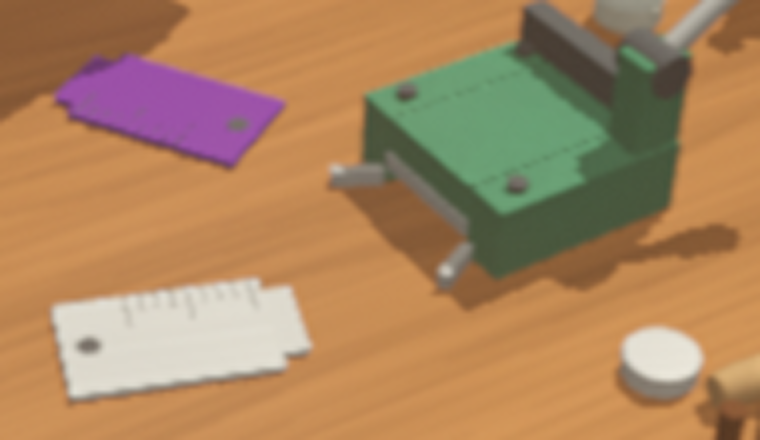

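The crop confirms it: the white-silver one is the aluminium blade, with its dark mark at crop (88,345) and its tongue at the right. The shear's top front corners are at crop (366,97) and (500,214), and its mouth faces left. Next I'll refine the shear's frame from both cameras.

```bash
python3 - <<'E'
from h import *
for f,box in(('s0',(160,240,280,390)),('d0',(165,240,170,260))):
    a=load(f);p=a['pixels'];y0,y1,x0,x1=box
    hsv=cv2.cvtColor(p,cv2.COLOR_BGR2HSV)
    g=cv2.inRange(hsv,(45,60,85 if f=='s0' else 60),(90,255,255));k=np.zeros_like(g);k[y0:y1,x0:x1]=255;g&=k
    g=cv2.morphologyEx(g,cv2.MORPH_OPEN,np.ones((3,3)))
    ct=max(cv2.findContours(g,0,2)[0],key=cv2.contourArea)
    ap=cv2.approxPolyDP(ct,2.5,True).reshape(-1,2);print(f,np.c_[ap,ray(a,ap,.056)[:,:2]*1000].round(1))
    print(np.median(hsv[...,2][g>0]))
b=load('d0');cv2.imwrite('pics/c1.png',cv2.resize(b['pixels'][140:250,170:360],(760,440),interpolation=cv2.INTER_CUBIC))
E
```

```text
s0 [[297.  188.  463.   63. ]
 [331.  220.  622.9  62.2]
 [331.  225.  639.3  50.6]
 [335.  226.  647.3  57. ]
 [332.  229.  653.3  43.7]
 [370.  215.  654.7 161. ]
 [372.  191.  573.6 233.1]
 [366.  192.  569.4 215.9]
 [361.  202.  599.1 175.6]
 [354.  190.  546.1 193.2]
 [333.  176.  462.3 183.4]
 [309.  184.  462.8 102.2]
 [307.  190.  484.2  81.6]]
151.0
d0 [[192.  172.  629.  188.7]
 [191.  180.  595.1 189.4]
 [194.  182.  586.4 181.2]
 [190.  184.  578.7 191.1]
 [189.  208.  485.6 188.3]
 [194.  212.  470.3 175.3]
 [182.  216.  457.5 203.4]
 [184.  232.  402.  195. ]
 [242.  229.  404.6  59.6]
 [239.  225.  418.6  66.5]
 [242.  220.  435.5  59.1]
 [238.  175.  609.8  66.8]
 [233.  175.  610.4  80. ]
 [232.  180.  589.5  82.6]
 [226.  176.  607.2  98.4]
 [200.  177.  606.5 166.6]
 [197.  181.  590.2 173.6]
 [193.  176.  611.7 185.1]
 [195.  172.  628.6 180.7]]
121.0
```

View pics/c1.png

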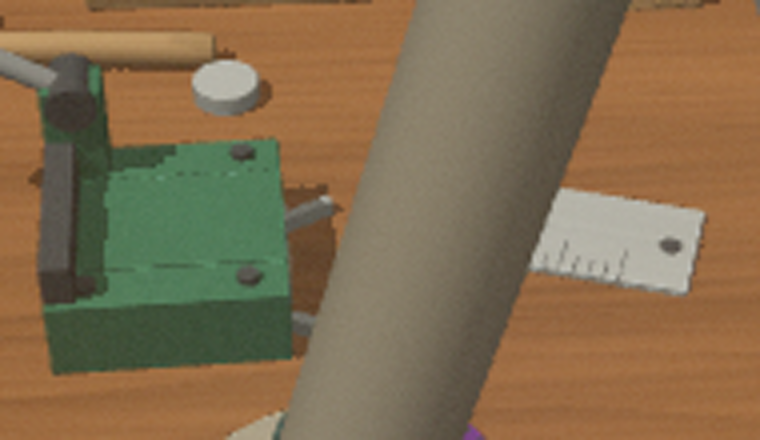

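The side view shows the shear body at crop (170,260) and the blade's rear at crop (690,250). The arm hides the mouth, so I'll move in and use the wrist camera from above.

Request:
send_rows(
  increments=[
    {"gripper": -1, "linear": [0.03, 0.03, 0.03], "delta_rot": [0, 0, -0.08]},
    {"gripper": -1, "linear": [0.06, 0.06, 0.06], "delta_rot": [0, 0, -0.16]},
    {"gripper": -1, "linear": [0.09, 0.09, 0.09], "delta_rot": [0, 0, -0.24]},
    {"gripper": -1, "linear": [0.12, 0.12, 0.11], "delta_rot": [0, 0, -0.32]},
    {"gripper": -1, "linear": [0.15, 0.16, 0.12], "delta_rot": [0, 0, -0.4]},
    {"gripper": -1, "linear": [0.18, 0.19, 0.12], "delta_rot": [0, 0, -0.48]},
    {"gripper": -1, "linear": [0.21, 0.22, 0.12], "delta_rot": [0, 0, -0.56]},
    {"gripper": -1, "linear": [0.24, 0.25, 0.12], "delta_rot": [0, 0, -0.67]},
  ],
)

```text
clock: 0.9
position: [0.4503, -0.2839, 0.3512]
ee_rot: [0.0, 0.989, -0.15, -0.0]
contact_force: [0.3, -1.4, -0.3]
width: 0.0854
gripper_force: 0.0
```

Request:
send_rows(
  increments=[
    {"gripper": -1, "linear": [0.03, 0.03, 0], "delta_rot": [0, 0, 0]},
    {"gripper": -1, "linear": [0.06, 0.06, 0], "delta_rot": [0, 0, 0]},
    {"gripper": -1, "linear": [0.09, 0.09, 0], "delta_rot": [0, 0, 0]},
    {"gripper": -1, "linear": [0.12, 0.13, 0], "delta_rot": [0, 0, 0]},
    {"gripper": -1, "linear": [0.15, 0.16, 0], "delta_rot": [0, 0, 0]},
    {"gripper": -1, "linear": [0.15, 0.18, 0], "delta_rot": [0, 0, 0]},
    {"gripper": -1, "linear": [0.15, 0.18, 0], "delta_rot": [0, 0, 0]},
    {"gripper": -1, "linear": [0.15, 0.18, 0], "delta_rot": [0, 0, 0]},
  ],
)

```text
clock: 1.7
position: [0.5992, -0.1055, 0.3509]
ee_rot: [0.0, 0.989, -0.148, -0.001]
contact_force: [-0.5, 0.0, -0.4]
width: 0.0854
gripper_force: 0.0
```

```bash
cat >> h.py <<'E'
from scipy.spatial.transform import Rotation as Ro
def wshot(f):
    s=get_state(); im=shot('wrist',f)
    T=np.eye(4);T[:3,:3]=Ro.from_quat(np.array(s['ee_rot'])[[1,2,3,0]]).as_matrix();T[:3,3]=s['position']
    C=T@np.array(im['T_tool_cam']); R=C[:3,:3].T
    im['rvec']=cv2.Rodrigues(R)[0];im['tvec']=-R@C[:3,3]
    np.savez(f'pics/{f}.npz',**{k:np.array(v) for k,v in im.items()}); return im
E
python3 - <<'E'
from h import *
w=wshot('w1');s=get_state();print(s['clock'],s['position'],s['ee_rot'],w['T_tool_cam'])
print(ray(w,[[0,0],[559,0],[559,419],[0,419]],0).round(3))
a=load('s0')
print('pin,block,board,tin',ray(a,[[174,220],[133,245],[153,300],[289,304],[370,256]],.02).round(3))
E
```

```text
1.75 [ 0.5990949  -0.10615648  0.35109022] [ 4.54714634e-04  9.88956733e-01 -1.48203499e-01 -3.12004969e-04] [[ 9.67256302e-04 -9.51825299e-01 -3.06639305e-01  7.86953432e-02]
 [ 9.99999418e-01  7.73837720e-04  7.52341317e-04  8.24141468e-04]
 [-4.78808438e-04 -3.06639855e-01  9.51825494e-01 -1.42672992e-01]
 [ 0.00000000e+00  0.00000000e+00  0.00000000e+00  1.00000000e+00]]
[[ 0.909  0.189  0.   ]
 [ 0.694 -0.518  0.   ]
 [-0.066 -0.488  0.   ]
 [ 0.264  0.59   0.   ]]
pin,block,board,tin [[ 0.388 -0.265  0.02 ]
 [ 0.431 -0.388  0.02 ]
 [ 0.627 -0.408  0.02 ]
 [ 0.782 -0.158  0.02 ]
 [ 0.747  0.092  0.02 ]]
```

View pics/w1.png

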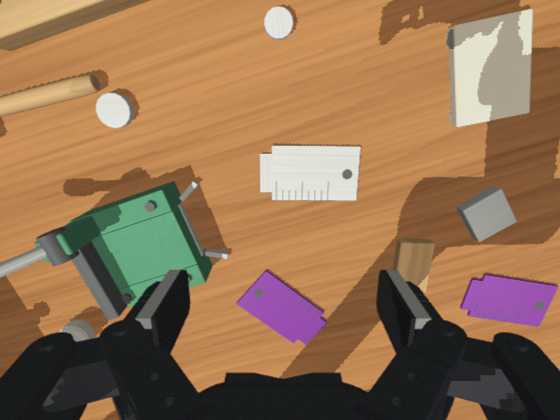

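The wrist view shows the blade at (310,173) with its tongue to the left and its mark at (347,174). The shear's front top edge runs from (175,183) to (209,280), and its lip ends are at (197,185) and (228,256).

```bash
cat >> h.py <<'E'
def blade(w,x0=0,box=None,vmin=120):
    hsv=cv2.cvtColor(w['pixels'],cv2.COLOR_BGR2HSV)
    m=((hsv[...,1]<60)&(hsv[...,2]>vmin)).astype(np.uint8)
    if box: k=np.zeros_like(m);k[box[0]:box[1],box[2]:box[3]]=1;m&=k
    m=cv2.morphologyEx(m,cv2.MORPH_CLOSE,np.ones((5,5)))
    ct=max(cv2.findContours(m,0,2)[0],key=cv2.contourArea)
    P=ray(w,ct.reshape(-1,2),.006)[:,:2]*1000
    return ct,P,cv2.minAreaRect(P.astype(np.float32))
E
python3 - <<'E'
from h import *
w=load('w1');ct,P,r=blade(w,box=(130,215,240,380));print(r,cv2.boxPoints(r).round(1))
ap=cv2.approxPolyDP(ct,3,True).reshape(-1,2);print(np.c_[ap,ray(w,ap,.006)[:,:2]*1000].round(1))
hsv=cv2.cvtColor(w['pixels'],cv2.COLOR_BGR2HSV)
g=cv2.inRange(hsv,(45,60,60),(90,255,255));g[:170]=0;g[:,:60]=0;g[300:]=0;g[:,230:]=0
ct=max(cv2.findContours(g,0,2)[0],key=cv2.contourArea)
ap=cv2.approxPolyDP(ct,2.5,True).reshape(-1,2);print(np.c_[ap,ray(w,ap,.056)[:,:2]*1000].round(1))
print('lips',ray(w,[[197,183],[228,256]],.012).round(4))
# front edge fit
Q=ct.reshape(-1,2);q=Q[(Q[:,1]>190)&(Q[:,1]<262)&(Q[:,0]>175)]
E=ray(w,q,.056)[:,:2]*1000;vx=cv2.fitLine(E.astype(np.float32),2,0,.01,.01).ravel();print('front',vx,np.degrees(np.arctan2(vx[1],vx[0])))
c=w['pixels'][160:310,60:260];cv2.imwrite('pics/c2.png',cv2.resize(c,(800,600),interpolation=cv2.INTER_CUBIC))
E
```

```text
((567.7440185546875, -139.45004272460938), (150.07937622070312, 84.37532043457031), 72.0091552734375) [[ 504.4 -197.8]
 [ 584.7 -223.9]
 [ 631.   -81.1]
 [ 550.8  -55. ]]
[[ 260.   154.   617.   -76.7]
 [ 260.   191.   562.7  -58.9]
 [ 271.   192.   556.2  -74.7]
 [ 272.   199.   545.   -72.8]
 [ 356.   199.   506.8 -198.3]
 [ 359.   146.   585.4 -220.9]
 [ 273.   145.   624.   -99.3]
 [ 270.   153.   614.   -91.5]]
[[211.  266.  485.3  40.3]
 [208.  257.  500.6  39.3]
 [199.  254.  509.   50.2]
 [178.  209.  583.   53. ]
 [179.  194.  603.   43.2]
 [173.  182.  621.2  44.5]
 [ 93.  209.  618.  167.8]
 [ 70.  221.  611.3 207.6]
 [ 60.  233.  598.9 230.4]
 [ 60.  244.  583.4 238.9]
 [ 66.  254.  566.4 238.3]
 [ 73.  253.  564.9 227.7]
 [ 90.  240.  576.3 194. ]
 [121.  294.  480.8 190.3]
 [128.  293.  479.2 179.2]
 [131.  299.  468.1 179.4]
 [138.  299.  464.9 169. ]
 [169.  269.  499.  102.5]
 [185.  270.  490.5  80.1]
 [191.  278.  475.2  76.6]
 [188.  287.  462.   86.8]
 [204.  282.  463.   60.2]]
lips [[0.6039 0.0277 0.012 ]
 [0.4752 0.0243 0.012 ]]
front [9.9966657e-01 2.5820553e-02 5.4992383e+02 4.9066399e+01] 1.4795732
```

View pics/c2.png

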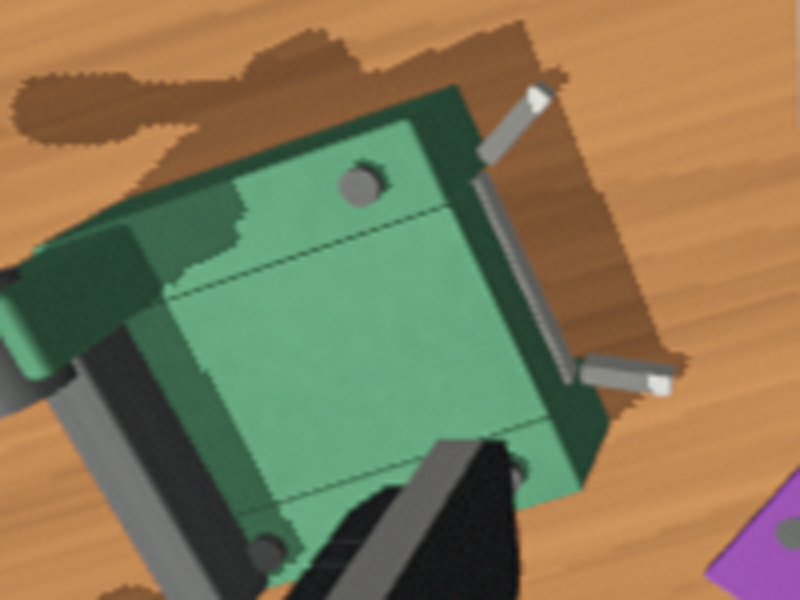

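The crop shows the shear's top front corners at crop (410,120) and (583,490), slot scribe lines from (450,206) and (548,418), and the mouth's lower frame between (480,175) and (572,382).

```bash
python3 - <<'E'
from h import *
w=load('w1')
c=np.array([[410,120],[583,490],[450,206],[548,418],[165,300],[245,515]])/4+[60,160]
P=ray(w,c,.056)[:,:2]*1000;print(P.round(1),'corners mid',P[:2].mean(0),'scribe mid',P[2:4].mean(0),P[4:].mean(0))
for i,j in((0,1),(2,3),(4,2),(5,3)):
    d=P[j]-P[i];print(np.linalg.norm(d).round(1),np.degrees(np.arctan2(d[1],d[0])).round(2))
l=np.array([[475,178],[572,384],[482,158],[582,372],[540,95],[665,380]])/4+[60,160]
print(ray(w,l[:2],.016)[:,:2]*1000,ray(w,l[2:],.012)[:,:2]*1000)
E
```

```text
[[615.   62.8]
 [461.4  57.9]
 [581.8  61.8]
 [493.8  59.4]
 [578.7 174.7]
 [489.1 185.9]] corners mid [538.18881222  60.3838604 ] scribe mid [537.80587637  60.64348181] [533.89107677 180.29743303]
153.6 -178.17
88.1 -178.43
112.9 -88.41
126.5 -87.87
[[581.05162143  65.70266319]
 [488.70682126  61.7551761 ]] [[586.96277017  61.65043388]
 [490.9924689   57.50971437]
 [603.64961283  31.05738763]
 [477.7717453   26.44382211]]
```

The slot axis points at 91.8° and passes through the mouth at (538,60.5) mm. The blade's origin is (568,-139) at 72°. Plan:
1. Push the blade's right long edge with both open fingers, to straighten and centre it.
2. Push it from the rear.

I'll descend beside it first.

Request:
send_rows(
  increments=[
    {"gripper": -1, "linear": [0.01, -0.01, -0.035], "delta_rot": [0, 0, -0.017]},
    {"gripper": -1, "linear": [0.02, -0.03, -0.08], "delta_rot": [0, 0, -0.017]},
    {"gripper": -1, "linear": [0.035, -0.055, -0.12], "delta_rot": [0, 0, -0.017]},
    {"gripper": -1, "linear": [0.035, -0.055, -0.165], "delta_rot": [0, 0, -0.017]},
    {"gripper": -1, "linear": [0.035, -0.055, -0.21], "delta_rot": [0, 0, -0.017]},
    {"gripper": -1, "linear": [0.035, -0.055, -0.255], "delta_rot": [0, 0, -0.017]},
    {"gripper": -1, "linear": [0.035, -0.055, -0.295], "delta_rot": [0, 0, -0.017]},
    {"gripper": -1, "linear": [0.035, -0.055, -0.32], "delta_rot": [0, 0, -0.017]},
  ],
)

```text
clock: 2.55
position: [0.6318, -0.1618, 0.028]
ee_rot: [-0.0, 0.988, -0.158, -0.002]
contact_force: [0.6, -0.0, -0.4]
width: 0.0853
gripper_force: 0.0
```

Request:
send_rows(
  increments=[
    {"gripper": -1, "linear": [0, 0, -0.012], "delta_rot": [0, 0, 0]},
    {"gripper": -1, "linear": [0, 0, -0.016], "delta_rot": [0, 0, 0]},
    {"gripper": -1, "linear": [0, 0, -0.02], "delta_rot": [0, 0, 0]},
    {"gripper": -1, "linear": [0, 0, -0.024], "delta_rot": [0, 0, 0]},
    {"gripper": -1, "linear": [0, 0, -0.027], "delta_rot": [0, 0, 0]},
    {"gripper": -1, "linear": [0, 0, -0.029], "delta_rot": [0, 0, 0]},
    {"gripper": -1, "linear": [0, 0, -0.029], "delta_rot": [0, 0, 0]},
  ],
)

```text
clock: 3.25
position: [0.6345, -0.1605, 0.0025]
ee_rot: [0.0, 0.988, -0.156, 0.0]
contact_force: [-0.7, -0.3, 0.3]
width: 0.0854
gripper_force: 0.0
```

```bash
python3 - <<'E'
from h import *
w=wshot('w2');b=shot('scene','s2');s=get_state();print(s['clock'],s['position'],s['ee_rot'],s['contact_force'])
cv2.imwrite('pics/v2.png',np.hstack([cv2.resize(w['pixels'],(400,300)),cv2.resize(b['pixels'][180:300,200:360],(400,300),interpolation=cv2.INTER_CUBIC)]))
E
```

```text
3.35 [ 0.63461947 -0.16048762  0.00262248] [ 1.09783139e-04  9.87701730e-01 -1.56349685e-01  2.37382118e-04] [0.68660156 0.21732892 0.78709735]
```

View pics/v2.png

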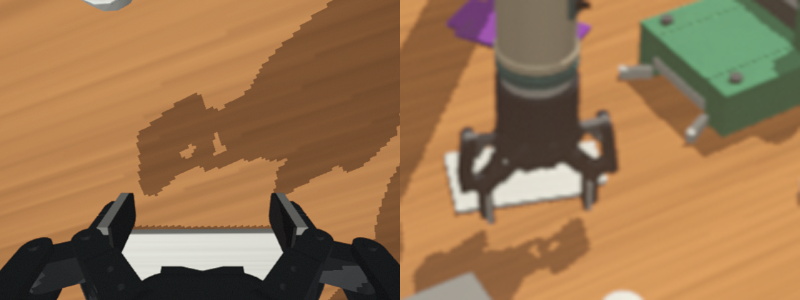

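Left, wrist view: the fingers stand at the blade's edge. Right, scene view: the open fingertips are still above the bench, because the open pads sit 13 mm back. I'll feel for the bench.

Request:
send_rows(
  increments=[
    {"gripper": -1, "linear": [0, 0, -0.003], "delta_rot": [0, 0, 0]},
    {"gripper": -1, "linear": [0, 0, -0.006], "delta_rot": [0, 0, 0]},
    {"gripper": -1, "linear": [0, 0, -0.009], "delta_rot": [0, 0, 0]},
    {"gripper": -1, "linear": [0, 0, -0.01], "delta_rot": [0, 0, 0]},
    {"gripper": -1, "linear": [0, 0, -0.01], "delta_rot": [0, 0, 0]},
  ],
)

```text
clock: 3.85
position: [0.6342, -0.1605, -0.0081]
ee_rot: [-0.0, 0.988, -0.156, -0.0]
contact_force: [0.3, 0.1, 0.3]
width: 0.0853
gripper_force: 0.0
```

Request:
send_rows(
  increments=[
    {"gripper": -1, "linear": [0, 0, -0.001], "delta_rot": [0, 0, 0]},
    {"gripper": -1, "linear": [0, 0, -0.0025], "delta_rot": [0, 0, 0]},
    {"gripper": -1, "linear": [0, 0, -0.0025], "delta_rot": [0, 0, 0]},
  ],
)

```text
clock: 4.15
position: [0.6343, -0.1605, -0.0103]
ee_rot: [0.0, 0.988, -0.156, -0.0]
contact_force: [-0.0, -1.2, -0.8]
width: 0.0856
gripper_force: 0.0
```

Request:
send_rows(
  increments=[
    {"gripper": -1, "linear": [-0.007, 0.002, 0], "delta_rot": [0, 0, 0]},
    {"gripper": -1, "linear": [-0.014, 0.0045, 0], "delta_rot": [0, 0, 0]},
    {"gripper": -1, "linear": [-0.016, 0.006, 0], "delta_rot": [0, 0, 0.03]},
    {"gripper": -1, "linear": [-0.019, 0.0085, 0], "delta_rot": [0, 0, 0.08]},
    {"gripper": -1, "linear": [-0.022, 0.011, 0], "delta_rot": [0, 0, 0.13]},
    {"gripper": -1, "linear": [-0.025, 0.0135, 0], "delta_rot": [0, 0, 0.18]},
    {"gripper": -1, "linear": [-0.028, 0.016, 0], "delta_rot": [0, 0, 0.23]},
    {"gripper": -1, "linear": [-0.028, 0.016, 0], "delta_rot": [0, 0, 0.23]},
  ],
)

```text
clock: 4.95
position: [0.6063, -0.1442, -0.0098]
ee_rot: [0.0, 0.999, -0.042, 0.0]
contact_force: [0.1, -1.3, -0.3]
width: 0.0857
gripper_force: 0.2
```

```bash
python3 - <<'E'
from h import *
w=wshot('w3');b=shot('scene','s3');s=get_state();print(s['position'],s['contact_force'])
ct,P,r=blade(b,box=(225,275,210,295),vmin=130);print(r,cv2.boxPoints(r))
cv2.imwrite('pics/v3.png',np.hstack([cv2.resize(w['pixels'],(400,300)),cv2.resize(b['pixels'][180:300,200:360],(400,300),interpolation=cv2.INTER_CUBIC)]))
E
```

```text
[ 0.60635377 -0.14440458 -0.00993636] [ 1.27367402 -0.03246318  0.25346808]
((574.3598022460938, -129.76004028320312), (95.6195297241211, 50.779762268066406), 86.6242446899414) [[ 546.1987  -175.99179]
 [ 596.8904  -178.9819 ]
 [ 602.5209   -83.52829]
 [ 551.8292   -80.53818]]
```

View pics/v3.png

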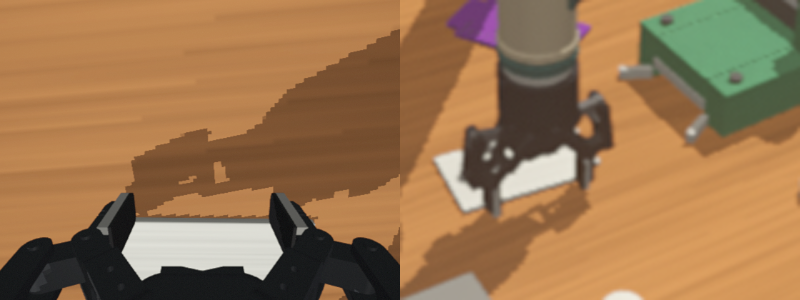

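The blade now lies along the finger pads (wrist view, edge at row ≈218 of 300, nearly level). I'll measure that edge.

```bash
cat >> h.py <<'E'
def edge(w,u0=200,u1=370,r0=270,vmin=150):
    "far long edge of blade between the fingers, bottom (z=0) and top"
    g=cv2.cvtColor(w['pixels'],cv2.COLOR_BGR2HSV); 
    m=(g[...,1]<50)&(g[...,2]>vmin); pts=[]
    for u in range(u0,u1,3):
        v=np.where(m[r0:,u])[0]
        if len(v): pts.append((u,v[0]+r0))
    P=ray(w,pts,.006)[:,:2]*1000
    l=cv2.fitLine(P.astype(np.float32),cv2.DIST_HUBER,0,.01,.01).ravel()
    if l[1]<0:l[:2]*=-1
    return l,np.degrees(np.arctan2(l[1],l[0])),len(pts)
E
python3 - <<'E'
from h import *
for f in('w2','w3'):
    l,a,n=edge(load(f));c=np.array([l[2]-42*l[1],l[3]+42*l[0]]);print(f,l,a,n)
    print(' centreline x at edge-mid y',c, 'x err vs axis',c[0]-(538.3-.0314*(c[1]-60)))
E
```

```text
w2 [ 3.0474064e-01  9.5243537e-01  6.0692621e+02 -1.5157707e+02] 72.25744 57
 centreline x at edge-mid y [ 566.92395 -138.77797] x err vs axis 22.382324
w3 [ 9.2205457e-02  9.9574000e-01  5.9506946e+02 -1.4335535e+02] 84.709496 57
 centreline x at edge-mid y [ 553.24835 -139.48271] x err vs axis 8.684631
```

Request:
send_rows(
  increments=[
    {"gripper": -1, "linear": [-0.002, 0.001, 0], "delta_rot": [0, 0, 0.04]},
    {"gripper": -1, "linear": [-0.004, 0.002, 0], "delta_rot": [0, 0, 0.08]},
    {"gripper": -1, "linear": [-0.006, 0.003, 0], "delta_rot": [0, 0, 0.12]},
    {"gripper": -1, "linear": [-0.008, 0.004, 0], "delta_rot": [0, 0, 0.12]},
    {"gripper": -1, "linear": [-0.008, 0.004, 0], "delta_rot": [0, 0, 0.12]},
  ],
)

```text
clock: 5.55
position: [0.5987, -0.1406, -0.01]
ee_rot: [0.0, 1.0, 0.017, 0.0]
contact_force: [1.1, -0.7, 1.1]
width: 0.0852
gripper_force: 0.8
```

```bash
python3 - <<'E'
from h import *
w=wshot('w4');s=get_state();print(s['position'],s['ee_rot'],s['contact_force'])
l,a,n=edge(w);c=np.array([l[2]-42*l[1],l[3]+42*l[0]]);print(l,a,n,c,'x err',c[0]-(538.3-.0314*(c[1]-60)))
E
```

```text
[ 0.59873238 -0.14061327 -0.00996429] [1.03855068e-04 9.99848985e-01 1.73745835e-02 3.45481024e-04] [0.21271185 0.87169483 1.38736388]
[-1.676715e-02  9.998594e-01  5.870242e+02 -1.350963e+02] 90.96073 57 [ 545.0301  -135.80052] x err 0.5819702
```

The blade is now in line: 91.0° against 91.8°, about 0.6 mm off the axis. Next I'll back off, rise and look at it all once more.

Request:
send_rows(
  increments=[
    {"gripper": -1, "linear": [0.01, 0, 0], "delta_rot": [0, 0, 0]},
    {"gripper": -1, "linear": [0.025, 0, 0.01], "delta_rot": [0, 0, 0]},
    {"gripper": -1, "linear": [0.025, 0, 0.05], "delta_rot": [0, 0, 0]},
    {"gripper": -1, "linear": [0.025, 0, 0.1], "delta_rot": [0, 0, 0]},
    {"gripper": -1, "linear": [0.025, 0, 0.15], "delta_rot": [0, 0, 0]},
    {"gripper": -1, "linear": [0.025, 0, 0.2], "delta_rot": [0, 0, 0]},
    {"gripper": -1, "linear": [0.02, 0, 0.25], "delta_rot": [0, 0, 0]},
    {"gripper": -1, "linear": [0.02, 0.02, 0.29], "delta_rot": [0, 0, 0]},
  ],
)

```text
clock: 6.4
position: [0.6186, -0.1226, 0.2829]
ee_rot: [0.001, 1.0, 0.016, 0.001]
contact_force: [0.5, -0.2, -0.3]
width: 0.0857
gripper_force: 0.0
```

Request:
send_rows(
  increments=[
    {"gripper": -0.2, "linear": [0, 0, 0], "delta_rot": [0, 0, 0]},
    {"gripper": -0.2, "linear": [0, 0, 0], "delta_rot": [0, 0, 0]},
    {"gripper": -0.2, "linear": [0, 0, 0], "delta_rot": [0, 0, 0]},
  ],
)

```text
clock: 6.7
position: [0.6177, -0.1205, 0.278]
ee_rot: [-0.0, 1.0, 0.018, -0.002]
contact_force: [0.5, 0.2, -0.5]
width: 0.0513
gripper_force: 0.0
```

```bash
python3 - <<'E'
from h import *
w=wshot('w5');s=get_state();print(s['clock'],s['position'],s['ee_rot'],s['width'],s['qpos'].round(3))
hsv=cv2.cvtColor(w['pixels'],cv2.COLOR_BGR2HSV)
ct,P,r=blade(w,box=(90,260,200,420));print(r,cv2.boxPoints(r).round(1))
ap=cv2.approxPolyDP(ct,3,True).reshape(-1,2);print(np.c_[ap,ray(w,ap,.006)[:,:2]*1000].round(1))
E
```

```text
6.75 [ 0.61761046 -0.12058429  0.27758959] [-4.52456177e-04  9.99840080e-01  1.77572535e-02 -2.07101520e-03] 0.051278830771469976 [-0.303  0.341  1.296 -0.     1.509  1.232]
((545.7792358398438, -140.63751220703125), (84.6226806640625, 150.44163513183594), 0.8705016374588013) [[ 502.3  -66.1]
 [ 504.6 -216.5]
 [ 589.2 -215.2]
 [ 586.9  -64.8]]
[[ 240.   200.   572.8  -66.1]
 [ 240.   239.   516.6  -65.9]
 [ 252.   240.   515.7  -82.4]
 [ 254.   248.   503.7  -85.3]
 [ 347.   250.   505.4 -215.3]
 [ 351.   192.   589.2 -212.4]
 [ 255.   190.   587.3  -85.9]
 [ 252.   199.   574.8  -82. ]]
```

View pics/w5.png

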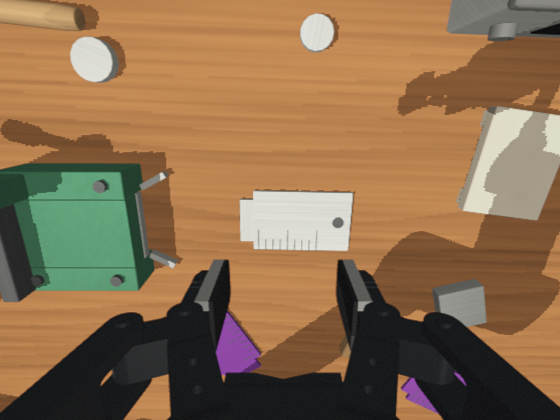

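The view shows the blade at (298,220), squarely in front of the mouth, with the lips at (165,176) and (175,264) and the bystanders undisturbed. I'll check the slot axis again from this view and swing round behind the blade.

```bash
python3 - <<'E'
from h import *
w=load('w5')
print(ray(w,[[165,176],[175,264]],.012)[:,:2]*1000, ray(w,[[126,201],[134,267]],.056)[:,:2]*1000)
E
```

```text
[[603.10585453  28.91382726]
 [477.91030461  24.42143538]] [[581.63832902  60.8822113 ]
 [495.39396661  60.60571018]]
```

Request:
send_rows(
  increments=[
    {"gripper": -0.2, "linear": [-0.01, -0.02, 0], "delta_rot": [0, 0, 0.14]},
    {"gripper": -0.2, "linear": [-0.02, -0.04, 0], "delta_rot": [0, 0, 0.28]},
    {"gripper": -0.2, "linear": [-0.03, -0.06, 0], "delta_rot": [0, 0, 0.42]},
    {"gripper": -0.2, "linear": [-0.04, -0.08, 0], "delta_rot": [0, 0, 0.56]},
    {"gripper": -0.2, "linear": [-0.05, -0.1, -0.02], "delta_rot": [0, 0, 0.7]},
    {"gripper": -0.2, "linear": [-0.06, -0.12, -0.05], "delta_rot": [0, 0, 0.84]},
    {"gripper": -0.2, "linear": [-0.07, -0.13, -0.08], "delta_rot": [0, 0, 0.98]},
    {"gripper": -0.2, "linear": [-0.07, -0.13, -0.11], "delta_rot": [0, 0, 1.12]},
  ],
)

```text
clock: 7.55
position: [0.546, -0.252, 0.1668]
ee_rot: [-0.002, 0.837, 0.548, -0.001]
contact_force: [0.7, 0.5, -0.4]
width: 0.0512
gripper_force: 0.0
```

Request:
send_rows(
  increments=[
    {"gripper": -0.2, "linear": [0, 0, -0.03], "delta_rot": [0, 0, 0.14]},
    {"gripper": -0.2, "linear": [0, 0, -0.06], "delta_rot": [0, 0, 0.28]},
    {"gripper": -0.2, "linear": [0, 0, -0.09], "delta_rot": [0, 0, 0.42]},
    {"gripper": -0.2, "linear": [0, 0, -0.12], "delta_rot": [0, 0, 0.447]},
    {"gripper": -0.2, "linear": [0, 0, -0.145], "delta_rot": [0, 0, 0.447]},
    {"gripper": -0.2, "linear": [0, 0, -0.155], "delta_rot": [0, 0, 0.447]},
    {"gripper": -0.2, "linear": [0, 0, -0.16], "delta_rot": [0, 0, 0.447]},
    {"gripper": -0.2, "linear": [0, 0, -0.16], "delta_rot": [0, 0, 0.447]},
  ],
)

```text
clock: 8.35
position: [0.5482, -0.2506, 0.0093]
ee_rot: [-0.001, 0.696, 0.718, -0.0]
contact_force: [-0.4, 0.1, 0.2]
width: 0.051
gripper_force: 0.0
```

Request:
send_rows(
  increments=[
    {"gripper": -0.2, "linear": [0, 0, -0.003], "delta_rot": [0, 0, 0]},
    {"gripper": -0.2, "linear": [0, 0, -0.006], "delta_rot": [0, 0, 0]},
    {"gripper": -0.2, "linear": [0, 0, -0.008], "delta_rot": [0, 0, 0]},
    {"gripper": -0.2, "linear": [0, 0, -0.008], "delta_rot": [0, 0, 0]},
  ],
)

```text
clock: 8.75
position: [0.5485, -0.2506, 0.0021]
ee_rot: [0.0, 0.696, 0.718, 0.0]
contact_force: [0.6, -0.6, 0.0]
width: 0.051
gripper_force: 0.0
```

Request:
send_rows(
  increments=[
    {"gripper": -0.2, "linear": [0, 0, -0.001], "delta_rot": [0, 0, 0]},
    {"gripper": -0.2, "linear": [0, 0, -0.002], "delta_rot": [0, 0, 0]},
    {"gripper": -0.2, "linear": [0, 0, -0.002], "delta_rot": [0, 0, 0]},
  ],
)

```text
clock: 9.05
position: [0.5484, -0.2505, -0.0002]
ee_rot: [-0.0, 0.696, 0.718, 0.0]
contact_force: [-0.0, -0.3, -0.6]
width: 0.0515
gripper_force: 0.0
```

Request:
send_rows(
  increments=[
    {"gripper": -0.2, "linear": [0, 0, -0.001], "delta_rot": [0, 0, 0]},
    {"gripper": -0.2, "linear": [0, 0, -0.002], "delta_rot": [0, 0, 0]},
    {"gripper": -0.2, "linear": [0, 0, -0.002], "delta_rot": [0, 0, 0]},
  ],
)

```text
clock: 9.35
position: [0.5483, -0.2505, -0.0024]
ee_rot: [-0.0, 0.696, 0.718, -0.0]
contact_force: [0.7, 0.2, 0.6]
width: 0.0512
gripper_force: 0.0
```

Request:
send_rows(
  increments=[
    {"gripper": -0.2, "linear": [0, 0.008, 0], "delta_rot": [0, 0, 0]},
    {"gripper": -0.2, "linear": [0, 0.016, 0], "delta_rot": [0, 0, 0]},
    {"gripper": -0.2, "linear": [-0.001, 0.021, 0], "delta_rot": [0, 0, 0]},
    {"gripper": -0.2, "linear": [-0.001, 0.026, 0], "delta_rot": [0, 0, 0]},
    {"gripper": -0.2, "linear": [-0.001, 0.032, 0], "delta_rot": [0, 0, 0]},
    {"gripper": -0.2, "linear": [-0.001, 0.038, 0], "delta_rot": [0, 0, 0]},
    {"gripper": -0.2, "linear": [-0.001, 0.044, 0], "delta_rot": [0, 0, 0]},
    {"gripper": -0.2, "linear": [-0.001, 0.044, 0], "delta_rot": [0, 0, 0]},
  ],
)

```text
clock: 10.15
position: [0.5473, -0.2055, -0.0021]
ee_rot: [-0.0, 0.696, 0.719, 0.0]
contact_force: [0.2, 0.2, -0.6]
width: 0.0511
gripper_force: 0.0
```

```bash
python3 - <<'E'
from h import *
w=wshot('w6');b=shot('scene','s6');d=shot('side','d6');s=get_state();print(s['clock'],s['position'],s['contact_force'])
z=lambda p:cv2.resize(p,(400,300),interpolation=cv2.INTER_CUBIC)
cv2.imwrite('pics/v6.png',np.vstack([np.hstack([z(w['pixels']),z(b['pixels'][150:270,200:360])]),np.hstack([z(d['pixels'][140:260,200:360]),z(b['pixels'])])]))
E
```

```text
10.3 [ 0.54730218 -0.20624787 -0.00218279] [-0.25694233  0.82901462 -0.52429067]
```

View pics/v6.png

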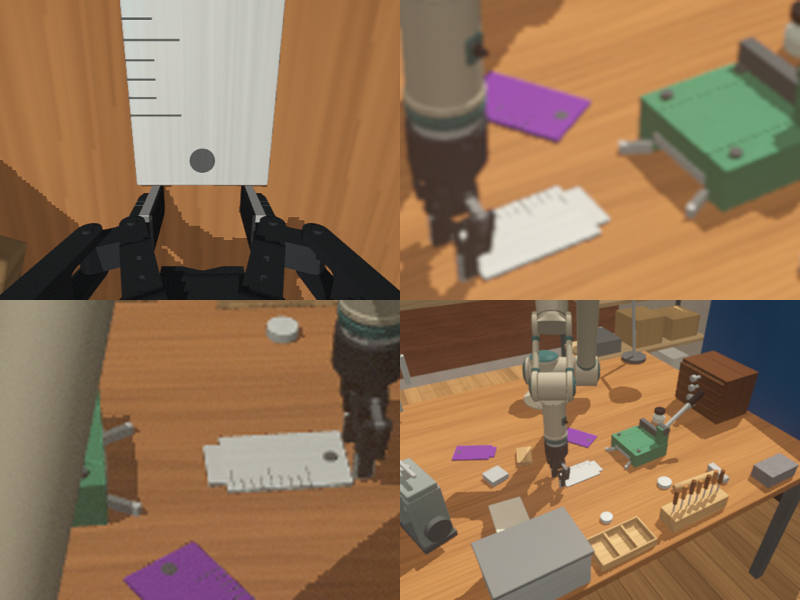

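The wrist view shows the fingertips at the blade's rear edge (row ≈185 of 300) with the mark in full view, and in the scene views the blade points at the mouth. I'll measure its line from the wrist view.

```bash
cat >> h.py <<'E'
def pose(w):
    "wrist view from behind: side edges -> centre line; rear edge -> tip"
    g=cv2.cvtColor(w['pixels'],cv2.COLOR_BGR2HSV); m=((g[...,1]<60)&(g[...,2]>110)).astype(np.uint8)
    m=cv2.morphologyEx(m,cv2.MORPH_OPEN,np.ones((5,5)))
    L=[];Rr=[]
    for v in range(60,246,4):
        u=np.where(m[v,120:440])[0]+120
        if len(u)>100: L.append((u[0],v));Rr.append((u[-1],v))
    out=[]
    for q in(L,Rr):
        P=ray(w,q,.006)[:,:2]*1000;l=cv2.fitLine(P.astype(np.float32),cv2.DIST_HUBER,0,.01,.01).ravel()
        if l[1]<0:l[:2]*=-1
        out.append(l)
    B=[(u,np.where(m[200:290,u])[0][-1]+200) for u in range(222,335,4)]
    y=np.median(ray(w,B,.003)[:,1])*1000
    ang=[np.degrees(np.arctan2(l[1],l[0])) for l in out]; a=np.radians(np.mean(ang))
    x=[l[2]+(y-l[3])*l[0]/l[1] for l in out]; xr=np.mean(x)
    tip=np.array([xr+150*np.cos(a),y+150*np.sin(a)])
    ax=np.array([-.0314,.9995]); d=tip-[538.3,60.5]
    print('ang',np.round(ang,2),'width',round(x[1]-x[0],1),'rear',xr.round(1),y.round(1),'tip',tip.round(1),'in slot frame x %.1f y %.1f'%(d@ax, -(d[0]*ax[1]-d[1]*ax[0])))
E
python3 -c "
from h import *
pose(load('w6'))"
```

```text
ang [91.87 91.85] width 83.1 rear 546.8 -196.0 tip [541.9 -46.1] in slot frame x -106.6 y -0.3
```

The blade is dead in line, so I'll push along the axis.

Request:
send_rows(
  increments=[
    {"gripper": -0.2, "linear": [-0.0003, 0.01, 0], "delta_rot": [0, 0, 0]},
    {"gripper": -0.2, "linear": [-0.0006, 0.02, 0], "delta_rot": [0, 0, 0]},
    {"gripper": -0.2, "linear": [-0.001, 0.03, 0], "delta_rot": [0, 0, 0]},
    {"gripper": -0.2, "linear": [-0.0013, 0.04, 0], "delta_rot": [0, 0, 0]},
    {"gripper": -0.2, "linear": [-0.0016, 0.05, 0], "delta_rot": [0, 0, 0]},
    {"gripper": -0.2, "linear": [-0.0019, 0.06, 0], "delta_rot": [0, 0, 0]},
    {"gripper": -0.2, "linear": [-0.0022, 0.07, 0], "delta_rot": [0, 0, 0]},
    {"gripper": -0.2, "linear": [-0.0025, 0.08, 0], "delta_rot": [0, 0, 0]},
  ],
)

```text
clock: 11.1
position: [0.5449, -0.1256, -0.0022]
ee_rot: [0.0, 0.696, 0.718, 0.0]
contact_force: [0.3, -1.3, 0.9]
width: 0.0513
gripper_force: 0.9
```

```bash
python3 -c "
from h import *
w=wshot('w7');s=get_state();print(s['clock'],s['position'],s['contact_force']);pose(w)"
```

```text
11.15 [ 0.54429257 -0.12391668 -0.0022333 ] [-0.36794005  0.66040879 -0.14735845]
ang [91.82 91.84] width 83.1 rear 544.0 -116.6 tip [539.2  33.3] in slot frame x -27.2 y -0.0
```

Request:
send_rows(
  increments=[
    {"gripper": -0.2, "linear": [-0.0003, 0.01, 0], "delta_rot": [0, 0, 0]},
    {"gripper": -0.2, "linear": [-0.0006, 0.018, 0], "delta_rot": [0, 0, 0]},
    {"gripper": -0.2, "linear": [-0.0008, 0.025, 0], "delta_rot": [0, 0, 0]},
    {"gripper": -0.2, "linear": [-0.001, 0.032, 0], "delta_rot": [0, 0, 0]},
    {"gripper": -0.2, "linear": [-0.0012, 0.039, 0], "delta_rot": [0, 0, 0]},
    {"gripper": -0.2, "linear": [-0.0014, 0.046, 0], "delta_rot": [0, 0, 0]},
    {"gripper": -0.2, "linear": [-0.0015, 0.05, 0], "delta_rot": [0, 0, 0]},
    {"gripper": -0.2, "linear": [-0.0015, 0.05, 0], "delta_rot": [0, 0, 0]},
  ],
)

```text
clock: 11.95
position: [0.5432, -0.0757, -0.0022]
ee_rot: [-0.0, 0.696, 0.718, 0.0]
contact_force: [0.2, 0.3, -0.3]
width: 0.0512
gripper_force: 0.0
```

```bash
python3 -c "
from h import *
w=wshot('w8');s=get_state();print(s['clock'],s['position'],s['contact_force']);pose(w)"
```

```text
12.0 [ 0.54331879 -0.0759761  -0.00216208] [-0.83395944  0.26477274  0.01778617]
ang [91.86 91.9 ] width 83.2 rear 542.7 -66.1 tip [537.8  83.8] in slot frame x 23.3 y -0.3
```

The tongue is 23 mm in and aligned. From here I'll take small steps and read the force while still moving.

Request:
send_rows(
  increments=[
    {"gripper": -0.2, "linear": [-0.0001, 0.004, 0], "delta_rot": [0, 0, 0]},
    {"gripper": -0.2, "linear": [-0.0002, 0.008, 0], "delta_rot": [0, 0, 0]},
    {"gripper": -0.2, "linear": [-0.0003, 0.011, 0], "delta_rot": [0, 0, 0]},
    {"gripper": -0.2, "linear": [-0.0004, 0.014, 0], "delta_rot": [0, 0, 0]},
    {"gripper": -0.2, "linear": [-0.0005, 0.017, 0], "delta_rot": [0, 0, 0]},
    {"gripper": -0.2, "linear": [-0.0006, 0.019, 0], "delta_rot": [0, 0, 0]},
    {"gripper": -0.2, "linear": [-0.0006, 0.021, 0], "delta_rot": [0, 0, 0]},
  ],
)

```text
clock: 12.7
position: [0.5429, -0.0554, -0.0021]
ee_rot: [0.0, 0.696, 0.718, 0.0]
contact_force: [0.2, -2.0, 0.1]
width: 0.0514
gripper_force: 0.9
```

Request:
send_rows(
  increments=[
    {"gripper": -0.2, "linear": [0, 0.0015, 0], "delta_rot": [0, 0, 0]},
    {"gripper": -0.2, "linear": [-0.0001, 0.003, 0], "delta_rot": [0, 0, 0]},
  ],
)

```text
clock: 12.9
position: [0.5428, -0.0525, -0.0022]
ee_rot: [0.0, 0.696, 0.718, 0.0]
contact_force: [0.2, -1.7, -0.1]
width: 0.0516
gripper_force: 0.9
```

Request:
send_rows(
  increments=[
    {"gripper": -0.2, "linear": [0, 0.002, 0], "delta_rot": [0, 0, 0]},
    {"gripper": -0.2, "linear": [-0.0001, 0.004, 0], "delta_rot": [0, 0, 0]},
  ],
)

```text
clock: 13.1
position: [0.5427, -0.0485, -0.0021]
ee_rot: [0.0, 0.696, 0.718, 0.0]
contact_force: [0.1, -2.0, -1.0]
width: 0.0512
gripper_force: 0.9
```

Request:
send_rows(
  increments=[
    {"gripper": -0.2, "linear": [0, 0.002, 0], "delta_rot": [0, 0, 0]},
    {"gripper": -0.2, "linear": [-0.0001, 0.004, 0], "delta_rot": [0, 0, 0]},
  ],
)

```text
clock: 13.3
position: [0.5426, -0.0444, -0.0021]
ee_rot: [0.0, 0.696, 0.718, 0.0]
contact_force: [-0.3, -2.1, 0.4]
width: 0.0515
gripper_force: 0.9
```

Request:
send_rows(
  increments=[
    {"gripper": -0.2, "linear": [0, 0.002, 0], "delta_rot": [0, 0, 0]},
    {"gripper": -0.2, "linear": [-0.0001, 0.004, 0], "delta_rot": [0, 0, 0]},
  ],
)

```text
clock: 13.5
position: [0.5424, -0.0404, -0.0022]
ee_rot: [0.0, 0.696, 0.718, 0.0]
contact_force: [-0.7, -2.4, 0.2]
width: 0.0513
gripper_force: 0.9
```

Request:
send_rows(
  increments=[
    {"gripper": -0.2, "linear": [0, 0.002, 0], "delta_rot": [0, 0, 0]},
    {"gripper": -0.2, "linear": [-0.0001, 0.004, 0], "delta_rot": [0, 0, 0]},
  ],
)

```text
clock: 13.7
position: [0.5423, -0.0364, -0.0022]
ee_rot: [0.0, 0.696, 0.718, 0.0]
contact_force: [0.2, -1.7, 0.4]
width: 0.0514
gripper_force: 1.0
```

Request:
send_rows(
  increments=[
    {"gripper": -0.2, "linear": [0, 0.002, 0], "delta_rot": [0, 0, 0]},
    {"gripper": -0.2, "linear": [-0.0001, 0.004, 0], "delta_rot": [0, 0, 0]},
  ],
)

```text
clock: 13.9
position: [0.5423, -0.0324, -0.0021]
ee_rot: [0.0, 0.696, 0.718, 0.0]
contact_force: [0.8, -1.5, -0.1]
width: 0.0514
gripper_force: 1.0
```

Request:
send_rows(
  increments=[
    {"gripper": -0.2, "linear": [0, 0.002, 0], "delta_rot": [0, 0, 0]},
    {"gripper": -0.2, "linear": [-0.0001, 0.004, 0], "delta_rot": [0, 0, 0]},
  ],
)

```text
clock: 14.1
position: [0.5421, -0.0284, -0.0022]
ee_rot: [0.0, 0.696, 0.718, 0.0]
contact_force: [0.6, -1.4, 0.0]
width: 0.0513
gripper_force: 1.0
```

Request:
send_rows(
  increments=[
    {"gripper": -0.2, "linear": [0, 0.002, 0], "delta_rot": [0, 0, 0]},
    {"gripper": -0.2, "linear": [-0.0001, 0.004, 0], "delta_rot": [0, 0, 0]},
  ],
)

```text
clock: 14.3
position: [0.542, -0.0244, -0.0022]
ee_rot: [0.0, 0.696, 0.718, 0.0]
contact_force: [-0.0, -2.6, 1.2]
width: 0.0515
gripper_force: 1.0
```

Request:
send_rows(
  increments=[
    {"gripper": -0.2, "linear": [0, 0.002, 0], "delta_rot": [0, 0, 0]},
    {"gripper": -0.2, "linear": [-0.0001, 0.004, 0], "delta_rot": [0, 0, 0]},
  ],
)

```text
clock: 14.5
position: [0.5419, -0.0204, -0.0022]
ee_rot: [0.0, 0.696, 0.718, 0.0]
contact_force: [0.1, -1.7, -0.9]
width: 0.0513
gripper_force: 1.0
```

Request:
send_rows(
  increments=[
    {"gripper": -0.2, "linear": [0, 0.002, 0], "delta_rot": [0, 0, 0]},
    {"gripper": -0.2, "linear": [-0.0001, 0.004, 0], "delta_rot": [0, 0, 0]},
  ],
)

```text
clock: 14.7
position: [0.5418, -0.0164, -0.0022]
ee_rot: [0.0, 0.696, 0.718, 0.0]
contact_force: [1.2, -1.3, 1.2]
width: 0.0513
gripper_force: 1.0
```

```bash
python3 -c "
from h import *
w=wshot('w9');s=get_state();print(s['clock'],s['position'],s['contact_force']);pose(w)"
```

```text
14.75 [ 0.54182487 -0.01607933 -0.00216736] [-0.54288013 -1.78359063 -0.50567483]
ang [118.02  65.4 ] width 66.4 rear 540.6 -7.3 tip [536.1 142.6] in slot frame x 82.1 y -0.4
```

Request:
send_rows(
  increments=[
    {"gripper": -0.2, "linear": [0, 0.002, 0], "delta_rot": [0, 0, 0]},
    {"gripper": -0.2, "linear": [-0.0001, 0.004, 0], "delta_rot": [0, 0, 0]},
  ],
)

```text
clock: 14.95
position: [0.5417, -0.0124, -0.0022]
ee_rot: [0.0, 0.696, 0.718, 0.0]
contact_force: [0.0, -1.3, 0.5]
width: 0.0514
gripper_force: 1.0
```

Tip at about 82 mm and the rear edge agrees. (The side edges are now masked by the lips.) Carrying on.

Request:
send_rows(
  increments=[
    {"gripper": -0.2, "linear": [0, 0.002, 0], "delta_rot": [0, 0, 0]},
    {"gripper": -0.2, "linear": [-0.0001, 0.004, 0], "delta_rot": [0, 0, 0]},
  ],
)

```text
clock: 15.15
position: [0.5416, -0.0084, -0.0022]
ee_rot: [0.0, 0.696, 0.718, 0.0]
contact_force: [0.9, -2.3, 0.1]
width: 0.0515
gripper_force: 1.0
```

Request:
send_rows(
  increments=[
    {"gripper": -0.2, "linear": [0, 0.002, 0], "delta_rot": [0, 0, 0]},
    {"gripper": -0.2, "linear": [-0.0001, 0.004, 0], "delta_rot": [0, 0, 0]},
  ],
)

```text
clock: 15.35
position: [0.5415, -0.0044, -0.0022]
ee_rot: [0.0, 0.696, 0.718, 0.0]
contact_force: [0.1, -1.9, -0.1]
width: 0.0511
gripper_force: 1.0
```

Request:
send_rows(
  increments=[
    {"gripper": -0.2, "linear": [0, 0.002, 0], "delta_rot": [0, 0, 0]},
    {"gripper": -0.2, "linear": [-0.0001, 0.004, 0], "delta_rot": [0, 0, 0]},
  ],
)

```text
clock: 15.55
position: [0.5418, -0.0017, -0.0021]
ee_rot: [0.001, 0.695, 0.719, -0.001]
contact_force: [0.2, -7.7, -0.1]
width: 0.0514
gripper_force: 3.9
```

The force jumped from 2 to 7.7 N, so the blade met the stop at TCP y between about -4.4 and -1.7 mm. I'll push slowly to about +2.5 mm.

Request:
send_rows(
  increments=[
    {"gripper": -0.2, "linear": [0, 0.001, 0], "delta_rot": [0, 0, 0]},
    {"gripper": -0.2, "linear": [0, 0.002, 0], "delta_rot": [0, 0, 0]},
  ],
)

```text
clock: 15.75
position: [0.5418, -0.0, -0.0021]
ee_rot: [0.001, 0.695, 0.719, -0.001]
contact_force: [0.5, -8.3, -0.0]
width: 0.0513
gripper_force: 3.9
```

Request:
send_rows(
  increments=[
    {"gripper": -0.2, "linear": [0, 0.001, 0], "delta_rot": [0, 0, 0]},
    {"gripper": -0.2, "linear": [0, 0.002, 0], "delta_rot": [0, 0, 0]},
    {"gripper": -0.2, "linear": [0, 0.0025, 0], "delta_rot": [0, 0, 0]},
  ],
)

```text
clock: 16.05
position: [0.5417, 0.0024, -0.0021]
ee_rot: [0.001, 0.695, 0.719, -0.001]
contact_force: [-0.6, -7.7, 0.6]
width: 0.0513
gripper_force: 3.9
```

The stop is now in by about 4 to 7 mm at steady drag. I'll back straight off and rise.

Request:
send_rows(
  increments=[
    {"gripper": -0.2, "linear": [0, -0.008, 0], "delta_rot": [0, 0, 0]},
    {"gripper": -0.2, "linear": [0, -0.02, 0], "delta_rot": [0, 0, 0]},
    {"gripper": -0.2, "linear": [0, -0.035, 0], "delta_rot": [0, 0, 0]},
    {"gripper": -0.2, "linear": [0, -0.045, 0.01], "delta_rot": [0, 0, 0]},
    {"gripper": -0.2, "linear": [0, -0.06, 0.04], "delta_rot": [0, 0, 0]},
    {"gripper": -0.2, "linear": [0, -0.08, 0.08], "delta_rot": [0, 0, 0]},
    {"gripper": -0.2, "linear": [0, -0.1, 0.12], "delta_rot": [0, 0, 0]},
    {"gripper": -0.2, "linear": [0, -0.1, 0.15], "delta_rot": [0, 0, 0]},
  ],
)

```text
clock: 16.85
position: [0.5424, -0.0993, 0.1513]
ee_rot: [0.002, 0.697, 0.717, 0.001]
contact_force: [0.6, 0.6, -0.1]
width: 0.0512
gripper_force: 0.0
```

```bash
python3 - <<'E'
from h import *
w=wshot('w10');b=shot('scene','s10');s=get_state();print(s['clock'],s['position'])
z=lambda p:cv2.resize(p,(400,300),interpolation=cv2.INTER_CUBIC)
cv2.imwrite('pics/v10.png',np.hstack([z(w['pixels']),z(b['pixels'])]))
E
```

```text
16.95 [ 0.54451267 -0.09831273  0.15338766]
```

View pics/v10.png

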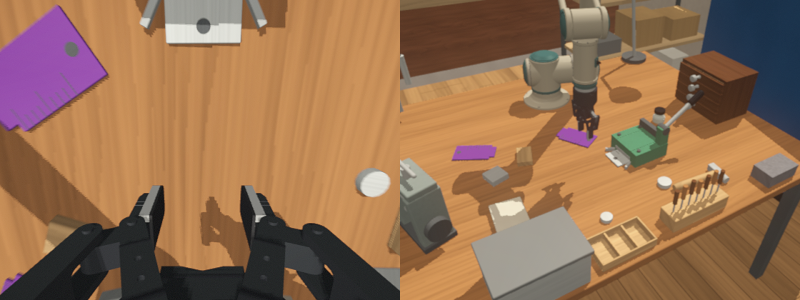

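The wrist view shows the blade seated between the lips, its rear edge at (203,43) of 400x300, the gripper clear and the bystanders in place. Handing in.

```bash
python3 -c "
from rig import sign_off
print(sign_off())"
```

```text
the job is handed in; nothing more can be done
None
```

The job is handed in with no verdict returned: the blade lies tongue first in the slot, and by my estimate from force and arm position it has pushed the hidden stop in about 4–7 mm, with the arm clear and no bystander visibly moved.

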